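Load the drill jig under its bridge

ROBOT

A 7-joint arm with a two-finger parallel gripper is mounted at the origin on a cart in front of the work surface, level with it; the furniture and walls round the work are solid. World frame = base frame: x ahead of the robot, y to its left, z up, the work surface at z = 0. Lengths are in m, angles in rad, forces in N, time in s.
With the tool pointing down it reaches from about 0.425 to 1.025 m from the base axis. Payload 9.4 kg.
Tool frame: the origin (TCP) lies at the very end of the fingers, on their centre line; the grasp point (between the pads) lies 19 mm behind it (arm.tcp_to_grasp is the distance from the TCP to the grasp point, in m); z points along the fingers, y is the line along which they close (so a half turn about z gives the same grasp; the last joint's range is limited). The gripper opens to 93 mm and grips with 3 to 60 N. Pads are 15 mm wide; open, the fingers measure 128 mm over their backs; the gripper's body (75 mm by 188 mm) begins 65 mm behind the grasp point.
Start: joints at [-1.266, 0.599, -0.003, 1.599, 0.002, 0.943, -0.08], TCP at [0.27, 0.673, 0.219] pointing down, gripper open.
Joint ranges: [-2.57, 2.57], [-0.35, 1.97], [-1.29, 1.29], [0.11, 2.56], [-1.05, 4.19], [0.11, 1.86], [-2.63, 2.63]. Speed limits (rad/s): [2.22, 2.22, 3.01, 3.01, 3.14, 3.14, 3.14].

INTERFACE

Orientations are given as a 3x3 rotation matrix whose columns are the frame's x, y, z axes.
In Python, from cell import arm gives the robot as it stands. Calls block until the motion is done:
- arm.move_to(position, orientation): joint-space move of the TCP to a pose.
- arm.move_straight(position, orientation=None, vel=0.15, f_stop=None): straight line of the TCP; orientation=None keeps the orientation; vel is the mean speed in m/s. With f_stop (N) it stops when the force on the tool has changed by that much, and returns True; else False.
- arm.movej(angles): joint-space move.
- arm.set_gripper(opening, grasp_force=None): opening from 0.0 (shut) to 1.0 (fully open); grasp_force is the grip in N (None keeps the last); returns when the fingers have stopped.
- arm.pause(seconds).
- arm.solve_ik(position, orientation): joint angles nearest the present ones, or None.
- arm.capture(name): name is "scene" or "top" or "wrist"; returns (picture, depth): 400x640x3 uint8, blue, green, red; 400x640 float32, m along the optical axis (not along the pixel's ray), 0 where there is no reading.
- arm.calibration(name): a dict with "fx", "fy", "cx", "cy" (pixels), "origin" and "attitude" of the camera in the world. Camera axes: x right, y down, z forward; pixel columns grow to the right and rows downward; lengths in m; the calibration is good to about 2 mm. The wrist camera is an equidistant fisheye: a pixel r from the principal point sees the ray r / f radians off the axis. A picture is of the moment at which its call begins: read the wrist's pose just before it. calibration takes no time and is no camera call; for the wrist camera it gives the pose at the moment of the call.
A pose or a line that the arm cannot do raises arm.Unreachable and nothing moves.
- arm.close_job(): hands the job in; it is judged then, once.
Readings, each from a call of its own:
- arm.current_time_s(): time.
- arm.current_joint_positions(): joint angles.
- arm.current_qvel(): joint speeds.
- arm.current_joint_torque(): joint torques, N m.
- arm.current_tool_pos(): TCP position.
- arm.current_tool_rot(): TCP orientation.
- arm.current_ft_force(): force on the tool from outside, world axes, zero at the start.
- arm.current_ft_torque(): the same for the moment, N m.
- arm.current_finger_gap(): opening from 0.0 (shut) to 1.0 (fully open).
- arm.current_grasp_force(): force on a finger pad.
Only numpy, scipy, OpenCV 4.12 (cv2) and the standard library are available. Lean on these libraries where they do the work, as an engineer would, in place of code of your own. Each camera call takes 0.05 s, during which the arm holds its last target. There are 200 camera calls.

TASK

Load the flat bar into the drill jig. First clear the jig: lift the small steel pot by its bail handle off the jig's bed and stand it upright on the worktop close beside the jig. Then slide the bar lengthways under the bridge, starting from the open end of the bed, let go once its front end sticks out on the other side, take it again by that front end and draw it on until it butts against the end stop, lying flat and straight along the bed; leave the pliers, the tape measure and the bearing where they are.

Things in the scene. Friction and masses are not known exactly. Their poses are not given: they have to be found in the camera images.
- jig: fixed steel drill jig: flat bed, dark bridge over it, end stop. Origin under the bridge's middle at worktop level, z up, y along the bed: +y to the open infeed end, -y to the stop. Bed 90 mm wide (x), y=-180 to +150, top at z=12 mm. Bridge y=-30 to +30, 58 mm wide; its passage is 30 mm wide (x=-15 to 15), 20 mm high (z=12 to 32); top z=43, two brass bushes on it to z=49 mm
- mouth (a point): centre of the passage's infeed mouth (jig y=+30, z=22 mm; axes as the jig's). Outside it two lead-in guides, 18 mm high, widen the way from 30 mm to about 42 mm at jig y=+46 mm
- stop_face (a point): the middle of the end stop's face, 7 mm above the bed (jig y=-165 mm; axes as the jig's), which the bar's front end must touch. The stop block is 44 mm wide, 14 mm thick, 30 mm high above the bed
- bar: loose plain aluminium flat bar, 24 mm wide (x), 180 mm long (y), 14 mm thick (z), 0.17 kg, a small hole near each end; both ends and faces alike. Origin: centre of its underside. Starts flat on the worktop right of the jig. Butted against the stop, its origin is at jig y=-75 mm and its rear end is hidden under the bridge, so it cannot be pushed home from behind
- pot: loose round steel pot, 60 mm diameter (64 mm at the rim), 65 mm high, 0.2 kg, fixed bail handle over it. Origin: centre of its underside, z up. The bail's straight wooden grip runs along the pot's y, 44 mm long, 12 mm thick, its centre 105 mm above the origin, 34 mm clear above the rim. Starts on the jig's bed between bridge and stop
- pliers: pliers with red handles, 62x160x12 mm, lying on the worktop behind the jig; origin: centre of underside; a bystander
- tape_measure: yellow tape measure, 36x82x62 mm, standing on the worktop behind the jig to the left; origin: centre of underside; a bystander
- bearing: ball bearing, a ring 47 mm in diameter, 14 mm high, lying flat behind the bar; origin: centre of underside; a bystander

How it is judged:
By the outcome, as a careful person would: the job done as asked, in the order asked, and still so for the second after the job is handed in, with the robot touching nothing.
It also fails if it takes over 64 s, if anything falls off the work surface, if the arm or the gripper's body presses on something with over 40 N, if the wrist force passes 120 N, or if a joint passes its speed limit or range.

## Working session

There is one attempt and no reset: what is moved stays moved. The work goes in short steps, each a Python script; the robot and the scene stay as the last script left them, time stands still between calls to the robot, and variables do not carry over. Pictures are saved under pics/ and viewed, at most 13 in all, crops included, and the job is handed in when it is done.

```bash
mkdir -p pics; ls; python3 - <<'E'
from cell import arm
import cv2,numpy as np
for n in("scene","top"):
    im,d=arm.capture(n); cv2.imwrite(f"pics/{n}0.png",im); np.save(f"pics/{n}0.npy",d)
    c=arm.calibration(n); print(n,{k:np.round(v,4).tolist() for k,v in c.items()})
print(arm.current_time_s(),arm.tcp_to_grasp)
print(arm.current_tool_rot())
E
```

```text
pics
scene {'fx': 493.8266, 'fy': 493.8266, 'cx': 321.1704, 'cy': 204.3696, 'origin': [-0.2961, -0.6484, 0.597], 'attitude': [[0.5481, -0.3796, 0.7453], [-0.836, -0.2203, 0.5026], [-0.0266, -0.8986, -0.438]]}
top {'fx': 516.3196, 'fy': 516.3196, 'cx': 319.718, 'cy': 199.4082, 'origin': [0.3506, -0.0182, 1.4374], 'attitude': [[-0.002, -0.977, 0.2134], [-1.0, 0.0011, -0.0046], [0.0043, -0.2134, -0.9769]]}
0.1 0.0188
[[-9.28025863e-01  3.72515563e-01 -3.90819354e-04]
 [ 3.72515743e-01  9.28024908e-01 -1.33800860e-03]
 [-1.35738933e-04 -1.38729295e-03 -9.99999028e-01]]
```

View pics/top0.png

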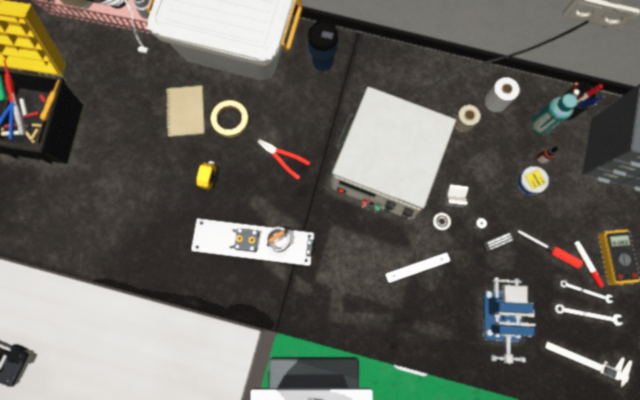

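View pics/scene0.png

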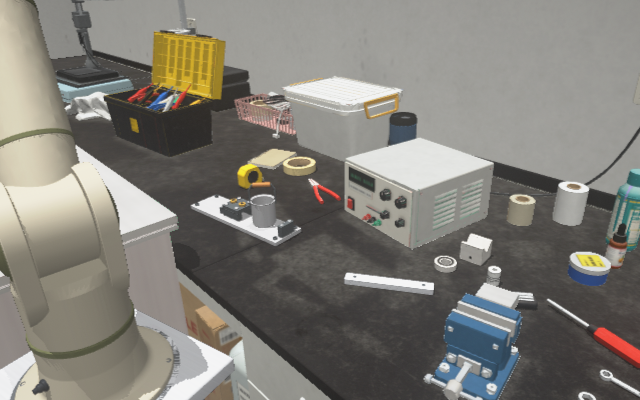

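```bash
cat > h.py <<'E'
from cell import arm
import cv2,numpy as np
def rays(c,uv,fish=False):
    uv=np.atleast_2d(uv).astype(float); x=(uv-[c['cx'],c['cy']])/[c['fx'],c['fy']]
    if fish:
        r=np.linalg.norm(x,axis=1)+1e-9
        d=np.c_[x*(np.sin(r)/r)[:,None],np.cos(r)]
    else: d=np.c_[x,np.ones(len(x))]
    return d@np.array(c['attitude']).T
def plane(c,uv,z,fish=False):
    d=rays(c,uv,fish); o=np.array(c['origin']); return o+d*((z-o[2])/d[:,2])[:,None]
def rect(c,cnt,z,fish=False):
    """centre, long-axis yaw, long, short, corners on plane z"""
    p=plane(c,cnt.reshape(-1,2),z,fish)[:,:2]
    m=cv2.minAreaRect((p*1000).astype(np.float32)); b=cv2.boxPoints(m)/1000
    e=[b[1]-b[0],b[2]-b[1]]; e.sort(key=np.linalg.norm)
    return np.array(m[0])/1000,np.arctan2(e[1][1],e[1][0]),np.linalg.norm(e[1]),np.linalg.norm(e[0])
def down(yaw):
    """tool down, closing line (tool y) along world direction yaw"""
    y=np.array([np.cos(yaw),np.sin(yaw),0]); z=np.array([0,0,-1.]); return np.c_[np.cross(y,z),y,z]
E
python3 - <<'E'
from h import *
im=cv2.imread("pics/top0.png"); d=np.load("pics/top0.npy"); c=arm.calibration("top")
g=im.min(axis=2); m=(g>150).astype(np.uint8)
for nm,(u0,v0,u1,v1),z in(("jig",(180,212,325,275),.012),("bar",(375,245,460,290),.014),("bearing",(430,210,454,233),.014)):
    s=np.zeros_like(m); s[v0:v1,u0:u1]=m[v0:v1,u0:u1]
    p=np.argwhere(s)[:,::-1]
    cs=max(cv2.findContours(s,0,1)[0],key=cv2.contourArea)
    print(nm,rect(c,cs if nm!="jig" else p,z))
# depth points
v,u=np.mgrid[200:280,180:330]; dd=d[200:280,180:330]
r=rays(c,np.c_[u.ravel(),v.ravel()]); P=np.array(c['origin'])+r*dd.reshape(-1,1); P=P[dd.ravel()>0]
for a,b in((.08,.13),(.055,.075),(.036,.053)):
    q=P[(P[:,2]>a)&(P[:,2]<b)]; print(a,len(q),np.round(q.mean(0),4),np.round(q.min(0),4),np.round(q.max(0),4))
q=P[(P[:,2]>.1)];print(np.round(q,3).tolist())
for u,v in((285,158),(206,175)): print(plane(c,(u,v),.01))
cv2.imwrite("pics/crop.png",cv2.resize(im[200:290,180:460],None,fx=2.8,fy=2.8,interpolation=2))
E
```

```text
jig (array([0.54427081, 0.16209595]), np.float32(1.449061), np.float32(0.33232328), np.float32(0.09648539))
bar (array([ 0.47116687, -0.29307169]), np.float32(-1.2436535), np.float32(0.18429221), np.float32(0.027674783))
bearing (array([ 0.59938184, -0.36567133]), np.float32(1.5694366), np.float32(0.048213914), np.float32(0.045428377))
0.08 114 [0.5419 0.0898 0.1143] [0.5108 0.0594 0.0801] [0.5721 0.1177 0.1271]
0.055 67 [0.5467 0.095  0.068 ] [0.5132 0.0599 0.0551] [0.5708 0.2009 0.075 ]
0.036 594 [0.5406 0.1471 0.0445] [ 0.5015 -0.0009  0.0361] [0.576  0.2101 0.0529]
[[0.558, 0.075, 0.122], [0.559, 0.068, 0.115], [0.559, 0.066, 0.111], [0.559, 0.063, 0.111], [0.555, 0.078, 0.118], [0.555, 0.076, 0.119], [0.554, 0.073, 0.126], [0.555, 0.07, 0.12], [0.555, 0.068, 0.122], [0.556, 0.066, 0.114], [0.558, 0.064, 0.105], [0.553, 0.083, 0.12], [0.552, 0.08, 0.124], [0.552, 0.078, 0.121], [0.552, 0.075, 0.124], [0.552, 0.073, 0.124], [0.552, 0.07, 0.121], [0.55, 0.086, 0.122], [0.55, 0.083, 0.12], [0.55, 0.081, 0.121], [0.55, 0.078, 0.122], [0.55, 0.075, 0.123], [0.549, 0.073, 0.124], [0.54
[... 984 characters left out ...]
098, 0.127], [0.534, 0.095, 0.127], [0.534, 0.093, 0.12], [0.534, 0.091, 0.12], [0.531, 0.108, 0.125], [0.532, 0.106, 0.121], [0.532, 0.103, 0.123], [0.531, 0.101, 0.124], [0.532, 0.098, 0.123], [0.531, 0.095, 0.124], [0.532, 0.093, 0.119], [0.529, 0.109, 0.119], [0.529, 0.106, 0.121], [0.529, 0.103, 0.122], [0.528, 0.1, 0.126], [0.529, 0.098, 0.119], [0.53, 0.096, 0.115], [0.527, 0.111, 0.12], [0.527, 0.108, 0.121], [0.527, 0.106, 0.116], [0.526, 0.103, 0.126], [0.527, 0.101, 0.118], [0.525, 0.114, 0.113], [0.525, 0.112, 0.113], [0.525, 0.109, 0.113], [0.523, 0.114, 0.112], [0.523, 0.112, 0.112], [0.52, 0.114, 0.114]]
[[0.78456732 0.07480348 0.01      ]]
[[0.73414237 0.29977471 0.01      ]]
```

View pics/crop.png

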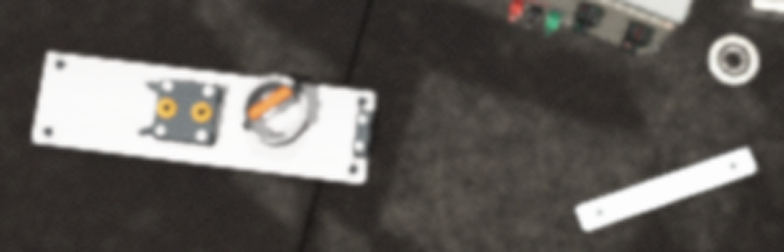

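```bash
python3 - <<'E'
from h import *
im=cv2.imread("pics/top0.png"); c=arm.calibration("top")
hsv=cv2.cvtColor(im,cv2.COLOR_BGR2HSV)
o=cv2.inRange(hsv,(5,110,100),(25,255,255)); s=np.zeros_like(o); s[225:255,263:300]=o[225:255,263:300]
p=np.argwhere(s)[:,::-1]; r=rect(c,p,.120); print(len(p),r)
w=plane(c,p,.12)[:,:2]; e,V=np.linalg.eigh(np.cov(w.T)); a=np.arctan2(*V[::-1,1]); print(w.mean(0),a)
g=w.mean(0); R0=arm.current_tool_rot()
for off in(np.pi/2,-np.pi/2):
    R=down(a+off); q=arm.solve_ik([*g,.25],R); print(off,q)
E
```

```text
66 (array([0.54216364, 0.08901062]), np.float32(-0.95113796), np.float32(0.042489614), np.float32(0.011541432))
[0.54215331 0.08869152] 2.17827166718917
1.5707963267948966 [-0.98394168  0.57057084  1.12214258  2.00837718 -0.63318171  0.96571818
 -2.07132726]
-1.5707963267948966 [-0.45872812  0.35817939  0.26141044  1.98102833 -0.12453416  0.81746568
  0.47967217]
```

```bash
python3 - <<'E'
from h import *
g=[.5422,.0887]; R=down(2.1783-np.pi/2)
arm.move_to([*g,.25],R)
c=arm.calibration("wrist"); im,d=arm.capture("wrist"); cv2.imwrite("pics/w1.png",im); np.save("pics/w1.npy",d)
import pickle; pickle.dump(c,open("pics/w1.pkl","wb"))
print({k:np.round(v,3).tolist() for k,v in c.items()},arm.current_time_s(),arm.current_tool_pos())
E
```

```text
{'fx': 309.707, 'fy': 309.707, 'cx': 323.933, 'cy': 197.818, 'origin': [0.501, 0.151, 0.416], 'attitude': [[0.82, 0.552, 0.151], [0.573, -0.791, -0.216], [0.0, 0.264, -0.965]]} 2.45 [0.54221886 0.08984817 0.24983074]
```

View pics/w1.png

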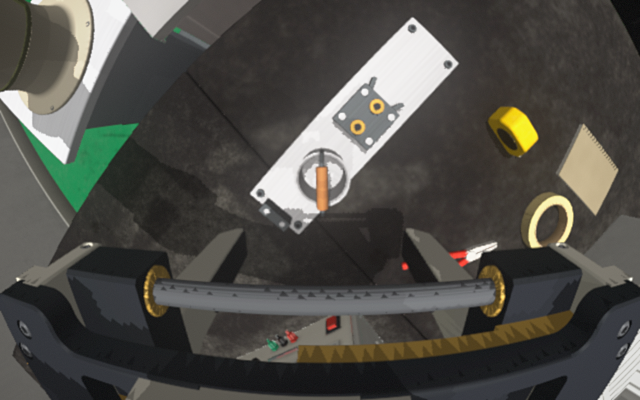

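```bash
python3 - <<'E'
from h import *
import pickle
def meas(im,c):
    hsv=cv2.cvtColor(im,cv2.COLOR_BGR2HSV)
    m=(im.min(axis=2)>150).astype(np.uint8); k,l,st,ce=cv2.connectedComponentsWithStats(m)
    i=l[60:200,250:460]; b=np.bincount(i[i>0]).argmax(); p=np.argwhere(l==b)[:,::-1]
    print("bed",len(p),rect(c,p,.012,True))
    o=cv2.inRange(hsv,(5,100,90),(28,255,255))[:230]
    k,l,st,ce=cv2.connectedComponentsWithStats(o)
    for j in range(1,k):
        if st[j,4]>30:
            q=np.argwhere(l==j)[:,::-1]
            print(ce[j],st[j,4],[rect(c,q,z,True) for z in(.049,.117)])
meas(cv2.imread("pics/w1.png"),pickle.load(open("pics/w1.pkl","rb")))
E
```

```text
bed 11154 (array([0.54552063, 0.16455743]), np.float32(1.4481401), np.float32(0.32926565), np.float32(0.099486545))
[376.26573427 106.04895105] 143 [(array([0.5444812 , 0.19647389]), np.float32(0.64002264), np.float32(0.0168918), np.float32(0.016780179)), (array([0.53640686, 0.18814085]), np.float32(0.6400175), np.float32(0.01376327), np.float32(0.013672435))]
[511.43283582 126.77512438] 1005 [(array([0.7139093 , 0.29525388]), np.float32(-0.19700289), np.float32(0.07779821), np.float32(0.057818785)), (array([0.67445587, 0.26862616]), np.float32(-0.19700372), np.float32(0.063389584), np.float32(0.047110457))]
[357.16438356 126.73972603] 146 [(array([0.54077222, 0.16262491]), np.float32(-0.9463379), np.float32(0.016700184), np.float32(0.016664883)), (array([0.53338483, 0.16056088]), np.float32(-0.9463407), np.float32(0.013607239), np.float32(0.013578354))]
[321.7527115  188.59219089] 461 [(array([0.54946857, 0.07680202]), np.float32(-0.958317), np.float32(0.054073397), np.float32(0.013443406)), (array([0.54047046, 0.09063287]), np.float32(-0.95832115), np.float32(0.04405861), np.float32(0.010953645))]
```

```bash
python3 - <<'E'
from h import *
R=down(2.181-np.pi/2); g=[.541,.0903]
arm.move_straight([*g,.099],R,vel=.15)
arm.set_gripper(0.0,25); print(arm.current_finger_gap()*93,arm.current_grasp_force())
arm.move_straight([*g,.20],vel=.15); print(arm.current_ft_force(),arm.current_finger_gap()*93)
J=np.array([.545,.1795]); yw=1.452; ey=np.array([np.cos(yw),np.sin(yw)]); ex=np.array([ey[1],-ey[0]])
P=J+.105*ex+.010*ey; R2=down(yw)
arm.move_to([*P,.17],R2)
print(arm.move_straight([*P,.084],vel=.08,f_stop=6),arm.current_tool_pos(),arm.current_ft_force())
arm.set_gripper(.75); 
arm.move_straight([*P,.2],vel=.2)
V=J-.02*ey
arm.move_to([*(J-.01*ey),.26],down(yw-np.pi/2+.0))
import pickle
c=arm.calibration("wrist"); im,d=arm.capture("wrist"); cv2.imwrite("pics/w2.png",im); pickle.dump(c,open("pics/w2.pkl","wb"))
print(arm.current_time_s(),P)
E
```

```text
11.30336871063895 24.974614083766937
[-0.71972361 -0.08620291 -2.64347096] 11.222151535243333
True [0.64964498 0.17627614 0.08612539] [-1.17801227 -0.13310523  2.85105652]
10.3333 [0.65044513 0.17698522]
```

View pics/w2.png

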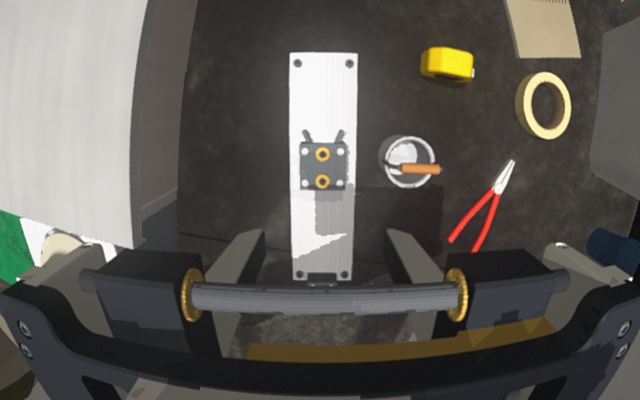

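```bash
python3 - <<'E'
from h import *
import pickle
im=cv2.imread("pics/w2.png");c=pickle.load(open("pics/w2.pkl","rb"))
hsv=cv2.cvtColor(im,cv2.COLOR_BGR2HSV); g=im.min(axis=2); m=g>110
L=[];Rr=[]
for v in list(range(60,125,3))+list(range(196,262,3)):
    x=np.flatnonzero(m[v,280:368])+280
    if len(x)>40: L.append((x[0]-.5,v)); Rr.append((x[-1]+.5,v))
for s in(L,Rr):
    p=plane(c,s,.012,True)[:,:2]; f=np.polyfit(p[:,1],p[:,0],1); print("edge x at y=.18:",np.polyval(f,.18),"yaw",np.arctan2(1,f[0]),"res",np.std(p[:,0]-np.polyval(f,p[:,1])))
T=[(u,np.flatnonzero(m[40:80,u])[0]+39.5) for u in range(298,350,4)]
print("infeed end",plane(c,T,.012,True).mean(0))
o=cv2.inRange(hsv,(10,100,90),(28,255,255)); k,l,st,ce=cv2.connectedComponentsWithStats(o[140:200,300:345])
for j in range(1,k):
    if st[j,4]>30: print("bush",plane(c,ce[j]+[300,140],.049,True))
# lowest z passage walls: dark bridge outline at top z=.043
s=(g<90).astype(np.uint8); s2=np.zeros_like(s); s2[141:195,295:352]=s[141:195,295:352]
q=max(cv2.findContours(s2,0,1)[0],key=cv2.contourArea); print("bridge",rect(c,q,.043,True))
# bar with the calibrated top cam again
E
```

```text
edge x at y=.18: 0.49709861077288126 yaw 1.4465733601781863 res 0.0004594980256336634
edge x at y=.18: 0.5884769073138559 yaw 1.4423046343287034 res 0.00047629716993282664
infeed end [0.56004288 0.32967829 0.012     ]
bush [[0.5451811  0.19710602 0.049     ]]
bush [[0.54081949 0.16345272 0.049     ]]
bridge (array([0.55555109, 0.15361784]), np.float32(-0.11588768), np.float32(0.021626754), np.float32(0.0052118776))
```

```bash
python3 - <<'E'
from h import *
import pickle
b=np.array([.4712,-.2931]); a=1.898; e=np.array([np.cos(a),np.sin(a)])
arm.move_to([*(b-.05*e),.25],down(a-np.pi/2))
c=arm.calibration("wrist"); im,d=arm.capture("wrist"); cv2.imwrite("pics/w3.png",im); pickle.dump(c,open("pics/w3.pkl","wb"))
uv=None
m=(im.min(axis=2)>140).astype(np.uint8); m[225:]=0
for q in cv2.findContours(m,0,1)[0]:
    if cv2.contourArea(q)>150:
        r=rect(c,q,.014,True)
        if r[2]<.25: print(np.round(r[0],4),r[1:],q.reshape(-1,2).mean(0))
print(arm.current_time_s(),arm.current_tool_pos())
E
```

```text
[ 0.5967 -0.3585] (np.float32(0.31603795), np.float32(0.045260996), np.float32(0.04077994)) [392.63309353 209.8705036 ]
[ 0.4698 -0.2904] (np.float32(-1.2454797), np.float32(0.17877233), np.float32(0.02362031)) [321.94352159 130.80730897]
12.2417 [ 0.48804634 -0.33938222  0.2499015 ]
```

View pics/w3.png

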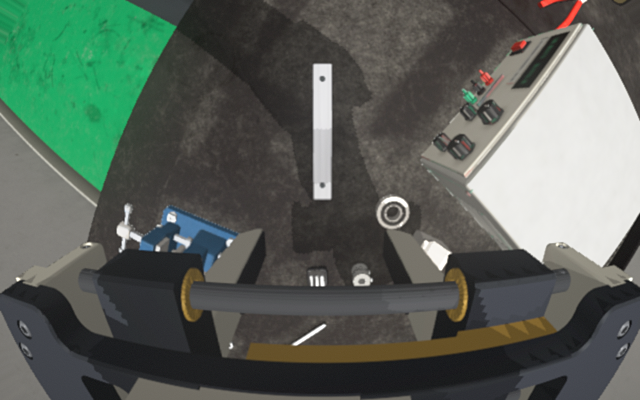

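```bash
cat >> h.py <<'E'
J=np.array([.5430,.1805]); YW=1.4445; EY=np.array([np.cos(YW),np.sin(YW)]); EX=np.array([EY[1],-EY[0]])
RJ=down(YW-np.pi/2)
def jp(x,y,z): return np.array([*(J+x*EX+y*EY),z])
def tojig(p): d=np.asarray(p)[...,:2]-J; return np.stack([d@EX,d@EY],-1)
E
python3 - <<'E'
from h import *
b=np.array([.4698,-.2904]); a=1.8961; e=np.array([np.cos(a),np.sin(a)]); g=b+.05*e
R=down(a-np.pi/2)
arm.move_to([*g,.06],R)
print(arm.move_straight([*g,.003],vel=.08,f_stop=8),arm.current_tool_pos())
arm.set_gripper(0,45); print(arm.current_finger_gap()*93,arm.current_grasp_force())
arm.move_straight([*g,.2],vel=.2); print(arm.current_ft_force(),arm.current_ft_torque())
arm.move_to(jp(0,.205,.2),RJ)
arm.move_straight(jp(0,.205,.07),vel=.15)
c=arm.calibration("wrist"); im,d=arm.capture("wrist"); cv2.imwrite("pics/w4.png",im)
im,d=arm.capture("scene"); cv2.imwrite("pics/s4.png",im); im,d=arm.capture("top"); cv2.imwrite("pics/t4.png",im)
t=im[180:280,150:350]
s=cv2.imread("pics/s4.png")[150:270,140:340]
cv2.imwrite("pics/c4.png",np.vstack([cv2.resize(s,(500,300)),cv2.resize(t,(500,250))]))
print(arm.current_time_s(),arm.current_tool_pos(),arm.current_finger_gap()*93)
E
```

```text
False [ 0.45390902 -0.24322457  0.0032242 ]
23.2732217664349 44.99691367149353
[ 0.73800905 -0.24769335 -0.99590743] [0.03768553 0.06861523 0.01455792]
19.3417 [0.56929472 0.38422777 0.07108724] 23.05961457644373
```

View pics/c4.png

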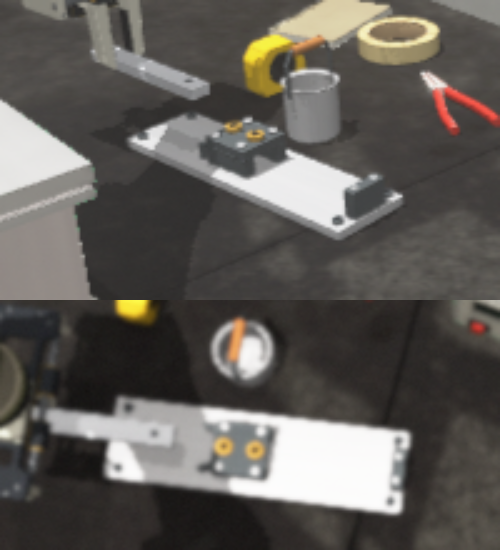

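View pics/w4.png

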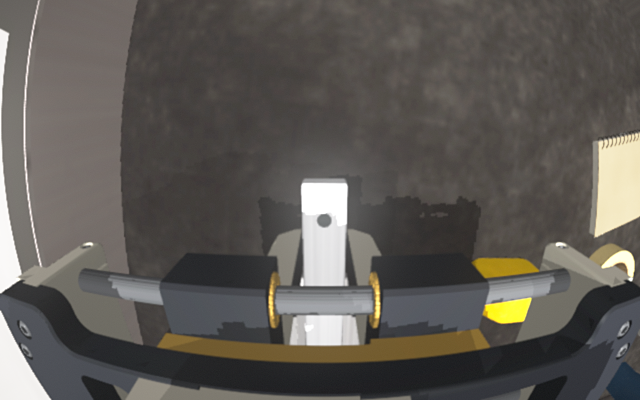

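```bash
python3 - <<'E'
from h import *
print(arm.move_straight(jp(0,.205,.0170),RJ,vel=.07,f_stop=5),arm.current_tool_pos(),arm.current_ft_force())
z=max(arm.current_tool_pos()[2],.0165)
for y in(.17,.14,.072):
    r=arm.move_straight(jp(0,y,z),RJ,vel=.05,f_stop=12); p=arm.current_tool_pos()
    print(r,tojig(p),p[2],arm.current_ft_force(),arm.current_finger_gap()*93)
    if r: break
im,d=arm.capture("top"); cv2.imwrite("pics/t5.png",im)
t=im[200:280,180:340]; s=arm.capture("scene")[0][150:270,140:340]
cv2.imwrite("pics/c5.png",np.vstack([cv2.resize(s,(500,300)),cv2.resize(t,(500,250))]))
print(arm.current_time_s())
E
```

```text
False [0.56912616 0.38387296 0.01724414] [-0.31122587 -0.07856191 -2.24860206]
False [1.10803783e-05 1.70383733e-01] 0.017291502179703613 [-0.0431761  -0.01357304 -2.67094229] 23.407496313564465
False [5.96110501e-05 1.40215064e-01] 0.017311905470570866 [-0.49677028  0.55395386 -1.89748972] 23.468531498552633
False [-7.18508816e-05  7.24434531e-02] 0.017192545612270953 [-0.17915524  0.94825525 -2.62019838] 22.863618726655783
23.4583
```

View pics/c5.png

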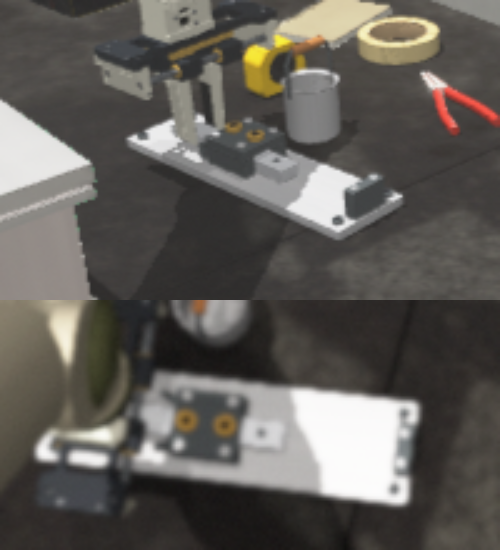

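```bash
python3 - <<'E'
from h import *
c=arm.calibration("top"); print("front",tojig(plane(c,(270.6,241.6),.026)))
arm.move_straight(jp(0,.0724,.0152),RJ,vel=.03,f_stop=8); print(arm.current_tool_pos()[2])
arm.set_gripper(.6); arm.move_straight(jp(0,.0724,.13),vel=.2)
arm.move_straight(jp(0,-.052,.13),RJ,vel=.2)
print(arm.move_straight(jp(0,-.052,.0155),RJ,vel=.1,f_stop=8),arm.current_tool_pos()[2])
arm.set_gripper(0,45); print(arm.current_finger_gap()*93,arm.current_grasp_force(),arm.current_ft_force())
r=arm.move_straight(jp(0,-.135,.0160),RJ,vel=.06,f_stop=15); print(r,tojig(arm.current_tool_pos()),arm.current_ft_force())
if not r:
    r=arm.move_straight(jp(0,-.156,.0160),RJ,vel=.02,f_stop=8); print(r,tojig(arm.current_tool_pos()),arm.current_ft_force())
im,d=arm.capture("top"); t=im[200:280,180:340]; s=arm.capture("scene")[0][150:270,140:340]
cv2.imwrite("pics/c6.png",np.vstack([cv2.resize(s,(500,300)),cv2.resize(t,(500,250))]))
print(arm.current_time_s(),arm.current_finger_gap()*93)
E
```

```text
front [[ 0.00625827 -0.0698958 ]]
0.015149483315014308
False 0.015978568328825857
23.601563875921375 45.00075101852417 [-0.96740397  0.81682236  1.49395671]
False [ 1.71774972e-05 -1.34702596e-01] [ 0.40700446  0.33497662 -0.80926234]
True [-0.00015212 -0.1505149 ] [ 1.24426754  1.608358   -1.30840089]
30.25 23.16188644604645
```

View pics/c6.png

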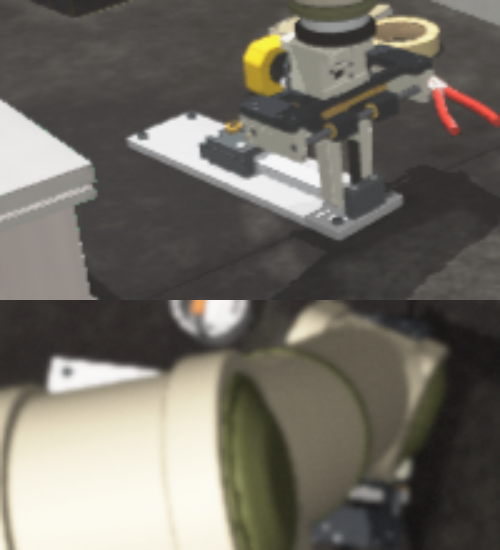

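```bash
python3 - <<'E'
from h import *
y=tojig(arm.current_tool_pos())[1]
arm.move_straight(jp(0,y,.0150),RJ,vel=.02,f_stop=8)
r=arm.move_straight(jp(0,y-.003,.0150),RJ,vel=.01,f_stop=12); print(r,tojig(arm.current_tool_pos()),arm.current_ft_force())
arm.set_gripper(.6); y=tojig(arm.current_tool_pos())[1]
arm.move_straight(jp(0,y,.20),vel=.2)
arm.move_straight(jp(0,-.24,.24),RJ,vel=.2)
c=arm.calibration("wrist"); im,d=arm.capture("wrist"); cv2.imwrite("pics/w7.png",im)
import pickle; pickle.dump(c,open("pics/w7.pkl","wb"))
v=cv2.resize(im[40:230,230:420],None,fx=3,fy=3,interpolation=2); cv2.imwrite("pics/w7c.png",v)
print(arm.current_time_s())
E
```

```text
False [-0.00021322 -0.15064151] [-1.36267321 10.41058663  8.88387913]
33.425
```

View pics/w7c.png

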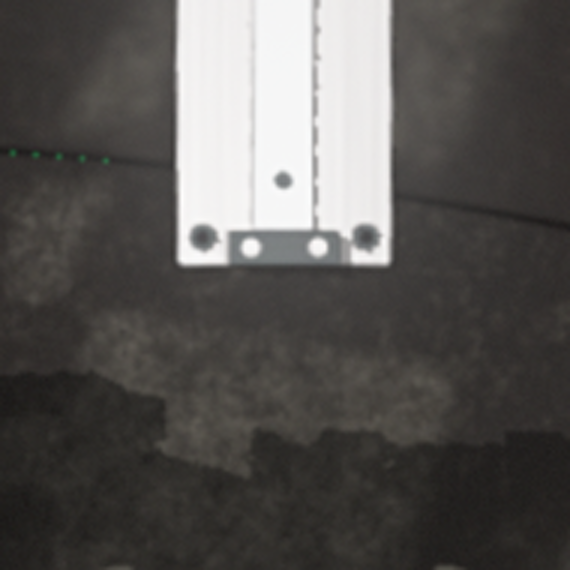

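The crop shows the bar at columns 252–316, parallel to the bed edges (177 and 391). Its front end meets the stop at row 230. The 10 N reaction during the last push also confirms contact.

```bash
python3 -c "
from h import *
arm.close_job(); print(arm.current_time_s())"
```

```text
the job is handed in; nothing more can be done
the job is handed in; nothing more can be done
```

The job is handed in at about 33 s of robot time: the pot stands upright on the worktop beside the jig (about 30 mm from the bed), and the bar lies flat and straight under the bridge, butted against the end stop. The pliers, tape measure and bearing were not touched.

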